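Bring the bench supply back on, button by button

TASK

Switch the bench's supply boxes back on: with the fingertips push down the small round button first, then the square button, then the long bar button, each lightly (well under 25 N) until it is down, where it stays by itself. Leave the big mushroom stop button up, do not lift, drag or tip any box, and do not disturb the things lying around.

Things in the scene. Friction and masses are not known exactly. Their poses are not given: they have to be found in the camera images.
- round_box: loose grey enclosure, 84 x 84 x 40 mm, 0.7 to 1.2 kg, on rubber feet, aluminium lid, black cable gland on its own +x side; it carries the small round button (black, flat top, 26 mm across, stands 18 mm above the lid, 8 mm when fully down). Origin: centre of its underside; z up
- round_button_top (a point): middle of the top face of the small round button; 58 mm above the bench when fully up, moves down with the button
- round_button (a joint): push-down travel of the small round button in m: 0 fully up, 0.010 fully down. It slides straight down with about 3 N of drag and stays where it is left, no spring; the whole button also rests on a rubber cushion that yields about 0.4 mm per N of push (up to 6 mm) and comes back when released
- square_box: loose grey enclosure, 84 x 84 x 40 mm, 0.7 to 1.2 kg, on rubber feet, aluminium lid, black cable gland on its own +x side; it carries the square button (black, flat top, 28 x 28 mm, stands 18 mm above the lid, 8 mm when fully down). Origin: centre of its underside; z up
- square_button_top (a point): middle of the top face of the square button; 58 mm above the bench when fully up, moves down with the button
- square_button (a joint): push-down travel of the square button in m: 0 fully up, 0.010 fully down. It slides straight down with about 3 N of drag and stays where it is left, no spring; the whole button also rests on a rubber cushion that yields about 0.4 mm per N of push (up to 6 mm) and comes back when released
- bar_box: loose grey enclosure, 84 x 84 x 40 mm, 0.7 to 1.2 kg, on rubber feet, aluminium lid, black cable gland on its own +x side; it carries the long bar button (black, flat top, 16 x 62 mm, long along the box's y, stands 18 mm above the lid, 8 mm when fully down). Origin: centre of its underside; z up
- bar_button_top (a point): middle of the top face of the long bar button; 58 mm above the bench when fully up, moves down with the button
- bar_button (a joint): push-down travel of the long bar button in m: 0 fully up, 0.010 fully down. It slides straight down with about 3 N of drag and stays where it is left, no spring; the whole button also rests on a rubber cushion that yields about 0.4 mm per N of push (up to 6 mm) and comes back when released
- stop_box: loose grey enclosure, 84 x 84 x 40 mm, 0.7 to 1.2 kg, on rubber feet, aluminium lid, black cable gland on its own +x side; it carries the big mushroom-headed stop button (black, domed, 46 mm across, stands 28 mm above the lid on a narrower stem). Origin: centre of its underside; z up
- stop_button_top (a point): middle of the top face of the big mushroom stop button; 68 mm above the bench when fully up, moves down with the button
- stop_button (a joint): push-down travel of the big mushroom stop button in m: 0 fully up, 0.010 fully down. It slides straight down with about 3 N of drag and stays where it is left, no spring; the whole button also rests on a rubber cushion that yields about 0.4 mm per N of push (up to 6 mm) and comes back when released; it must stay up
- note_pad: square yellow note pad, 76 x 76 x 20 mm; bystander, loose. Origin: centre of its underside
- marker_blue: white and blue marker pen lying down, 12 x 136 x 15 mm; bystander, loose. Origin: centre of its underside
- stapler: blue stapler, 135 x 34 x 44 mm; bystander, loose. Origin: centre of its underside
- temp_logger: white temperature logger, 86 x 52 x 22 mm; bystander, loose. Origin: centre of its underside
- cal_weight: upright brass check weight with a knob, 37 mm across, 70 mm high; bystander, loose. Origin: centre of its underside
- scissors: scissors with yellow handles lying flat, 206 x 84 x 11 mm; bystander, loose. Origin: centre of its underside
There are look-alikes about, which are no part of the job. What is shaped like the round_box but blue or purple is not meant.

How it is judged:
By the outcome, as a careful person would: the job done as asked, in the order asked, and still so for the second after the job is handed in, with the robot touching nothing.
It also fails if it takes over 56 s, if anything falls off the work surface, if the arm or the gripper's body presses on something with over 40 N, if the wrist force passes 120 N, or if a joint passes its speed limit or range.

ROBOT

A 6-joint arm with a two-finger parallel gripper is mounted at the origin on a cart in front of the work surface, level with it; the furniture and walls round the work are solid. World frame = base frame: x ahead of the robot, y to its left, z up, the work surface at z = 0. Lengths are in m, angles in rad, forces in N, time in s.
With the tool pointing down it reaches from about 0.275 to 0.875 m from the base axis. Payload 12.5 kg.
Tool frame: the origin (TCP) lies at the very end of the fingers, on their centre line; the grasp point (between the pads) lies 19 mm behind it; x points along the fingers, y is the direction in which the jaws open and shut, and the axes are right-handed (so a half turn about x gives the same grasp; the last joint's range is limited). The gripper opens to 85 mm and grips with 20 to 120 N. Pads are 22 mm wide; open, the fingers measure 114 mm over their backs; the gripper's body (76 mm by 85 mm) begins 54 mm behind the grasp point. The pads swing forward as they close: fully open they stand 13 mm farther back than shut.
Start: joints at [-1.38, 0.351, 1.652, -0, 1.139, -0.085], TCP at [0.15, -0.529, 0.231] pointing down, gripper open.
Joint ranges: [-2.75, 2.75], [-0.79, 2.1], [0.01, 2.65], [-1.57, 4.71], [0.07, 3.14], [-2.87, 2.87]. Speed limits (rad/s): [2.22, 2.22, 2.79, 3.14, 3.14, 3.14].

INTERFACE

Orientations are given as [roll, pitch, yaw] about the fixed x, y, z axes, in that order (R = Rz(yaw) Ry(pitch) Rx(roll)).
In Python, from plant import ctrl gives the robot as it stands.
- The arm moves only by the tool send_rows, never from a script. Its arguments are lists of equal length, an entry for each row: "linear": the shift along the tool's x, y, z in cm, a list of three; "rotation": the turn, a rotation vector about the tool's x, y, z in degrees, a list of three. In form: {"linear": [[x, y, z], ...], "rotation": [[wx, wy, wz], ...]}. A call has exactly 5 rows; each row shifts and turns the commanded pose from where the row before left it, along the tool's axes as they then stand; what a row does not reach is not made up. A row lasts 1/12 s, in which the tool goes at most 41.7 mm and 7.16 degrees, less where a joint would pass 70% of its speed; a pose out of reach is approached as far as the arm can. A call with a gripper value outside its range is refused whole. "hand" is the opening, from 0 (shut) to 1 (fully open), set as the call begins (left out, the last holds). The fingers move at their own pace and stop on an object; "force" is the grip in N (left out, the last holds). Time passes only in rows, so rows that do not move let the fingers close, or fill a call up. It gives the time, the measured TCP pose, the force and the opening at its end, in the units of the state.
- ctrl.get_state(): the state, without advancing time (a new reading comes with each control period).
- ctrl.camera(name): name is "scene" or "side" or "wrist"; returns a dict with "pixels" (420x560x3 uint8, red, green, blue), "fx", "fy", "cx", "cy" (pixels), "k1" (the pictures are not rectified: a ray, as slopes to the right and down, at radius r is drawn at 1 + k1 r^2 times it, then the intrinsics apply), "xyz" and "orientation" of the camera in the world; the wrist camera has in their place "mount" (4x4, takes a point from camera to tool coordinates, whose origin is the TCP and whose axes are the tool frame's). Camera axes: x right, y down, z forward; pixel columns grow to the right and rows downward; lengths in m; the calibration is good to about 2 mm. A picture is of the moment at which its call begins: read the wrist's pose just before it. There is no depth.
- ctrl.finish_job(): hands the job in, once; it reports no verdict.
Trained networks look in a picture, given as the dict that the camera call returned (one of the last four; its "shot" number tells which), for a name from the list of things; names that differ only in an ending like _2 or _b are one class to them, and where a whole thing is asked for, a point or a joint stands for the part that bears it (a point fixed in the world has none). Each returns a list of dicts, best first, with "p" (0 to 1); they miss things now and then, are a little off and sometimes report something else, mostly with a low value. They report only what shows in the picture. A call takes as long as a camera call. They do not tell look-alikes from the thing itself.
- ctrl.spot_in(name, picture): "bbox" ([left, top, right, bottom] in pixels, round what is visible of it).
- ctrl.trace(name, picture): "region" (420x560 bool, what is visible of it) and "bbox" ([left, top, right, bottom] in pixels, round what is visible of it).
- ctrl.spot_point(name, picture): "centre" ([column, row] in pixels: a listed point, or the origin of a listed thing).
The state is a dict: "time_s": time; "joint_positions": joint angles; "joint_vel": joint speeds; "tau": joint torques, N m; "ee_pos": TCP position; "eef_rot": TCP orientation; "ft_force": force on the tool from outside, world axes, zero at the start; "wrist_torque": the same for the moment, N m; "opening": opening from 0.0 (shut) to 1.0 (fully open).
Only numpy, scipy, OpenCV 4.12 (cv2) and the standard library are available. Lean on these libraries where they do the work, as an engineer would, in place of code of your own. Each camera call takes 0.05 s, during which the arm holds its last target. There are 200 camera calls.

## Working session

There is one attempt and no reset: what is moved stays moved. The work goes in short steps, Python scripts to look and compute and a tool call to move; the robot and the scene stay as the last step left them, time stands still between calls to the robot, and variables do not carry over. Pictures are saved under pics/ and viewed, about 8 in all and at most 12, crops included, and the job is handed in when it is done.

Besides the shell and the picture viewer there is one more tool, called as name(argument=value, ...) on one line, values as JSON. send_rows: Moves the arm, as the interface text tells. Its arguments: {"type":"object","properties":{"linear":{"type":"array","items":{"type":"array","items":{"type":"number"}}},"rotation":{"type":"array","items":{"type":"array","items":{"type":"number"}}},"hand":{"type":"number"},"force":{"type":"number"}},"required":["linear","rotation"]}

```bash
mkdir -p pics; cat > h.py <<'E'
import numpy as np, cv2
from scipy.spatial.transform import Rotation as Ro
from plant import ctrl
def pose(c,st=None):
    if 'mount' in c:
        T=np.eye(4);T[:3,:3]=Ro.from_euler('xyz',st['eef_rot']).as_matrix();T[:3,3]=st['ee_pos'];M=T@np.array(c['mount']);return M[:3,:3],M[:3,3]
    o=np.array(c['orientation'])
    R=o if o.shape==(3,3) else Ro.from_euler('xyz',o).as_matrix()
    return R,np.array(c['xyz'])
def back(c,px,z,st=None):
    R,t=pose(c,st);x=(px[0]-c['cx'])/c['fx'];y=(px[1]-c['cy'])/c['fy']
    u,v=x,y
    for _ in range(20):
        s=1+c['k1']*(u*u+v*v);u,v=x/s,y/s
    d=R@np.array([u,v,1]);return t+d*(z-t[2])/d[2]
def save(c,n,crop=None,s=1):
    im=cv2.cvtColor(np.array(c['pixels']),cv2.COLOR_RGB2BGR)
    if crop: a,b,e,f=crop;im=im[b:f,a:e]
    cv2.imwrite('pics/'+n,cv2.resize(im,None,fx=s,fy=s,interpolation=cv2.INTER_CUBIC))
Z=dict(round=.058,square=.058,bar=.058,stop=.068)
E
python3 - <<'E'
from h import *
print(ctrl.get_state())
ims=[]
for n in('scene','side'):
    c=ctrl.camera(n);ims.append(c);save(c,n+'0.png',s=1.4);print(n,c['orientation'],c['xyz'],c['k1'],c['fx'])
    for k in Z:
        for r in ctrl.spot_point(k+'_button_top',c)[:4]:
            print(k,round(r['p'],2),np.round(r['centre'],1),np.round(back(c,r['centre'],Z[k]),4))
E
```

```text
{'time_s': 0.0, 'joint_positions': array([-1.37958747e+00,  3.51231550e-01,  1.65244547e+00,  2.89976261e-05,
        1.13909271e+00, -8.45721697e-02]), 'joint_vel': array([ 1.47577929e-03, -2.03129910e-03,  6.68745045e-05, -4.70332444e-04,
        1.36055064e-03,  1.42157219e-03]), 'tau': array([ 3.53604610e-04, -5.06107306e+01, -2.91409421e+01, -5.07483855e-05,
        4.61015283e-03,  5.13372683e-06]), 'ee_pos': array([ 0.14974573, -0.52887059,  0.23075286]), 'eef_rot': array([-1.67772784,  1.56961896,  1.7396337 ]), 'ft_force': array([-0.81683228,  0.13547234,  0.18298996]), 'wrist_torque': array([-0.02736226, -0.01705819,  0.00293389]), 'opening': 0.9994260522990955}
scene [-2.37276850e+00 -2.12713620e-03 -2.70793573e+00] [0.04112309 0.9683533  1.29616511] -0.11678169053542524 491.6160969917823
round 0.59 [288.5 151.1] [ 0.6785 -0.4548  0.058 ]
round 0.53 [237.6 188.5] [ 0.7578 -0.1737  0.058 ]
round 0.44 [314.2 202.1] [ 0.4729 -0.2268  0.058 ]
round 0.44 [353.2 218. ] [ 0.3187 -0.2111  0.058 ]
square 0.73 [293.3 267.6] [0.4194 0.077  0.058 ]
square 0.52 [260.9 208.8] [ 0.6316 -0.1154  0.058 ]
bar 0.58 [254.3 305.6] [0.4662 0.2574 0.058 ]
stop 0.48 [217.7 251.4] [0.6665 0.1275 0.068 ]
side [-2.23434211  0.01405922  0.05317496] [ 0.63135577 -1.38378418  1.10906981] 0.015161012765214301 488.6645627460312
round 0.53 [318.6 297.8] [ 0.6755 -0.4587  0.058 ]
round 0.52 [250.  330.6] [ 0.4943 -0.5789  0.058 ]
round 0.49 [259.4 244.5] [ 0.4901 -0.2454  0.058 ]
round 0.49 [213.9 237.4] [ 0.3402 -0.2172  0.058 ]
square 0.55 [323.3 279.7] [ 0.6898 -0.3891  0.058 ]
square 0.4 [309.8 193. ] [0.6482 0.0341 0.058 ]
square 0.39 [297.  217.3] [ 0.6057 -0.1054  0.058 ]
bar 0.59 [263.6 158.6] [0.4633 0.2578 0.058 ]
stop 0.63 [309.1 178.4] [0.6449 0.1116 0.068 ]
```

View pics/scene0.png

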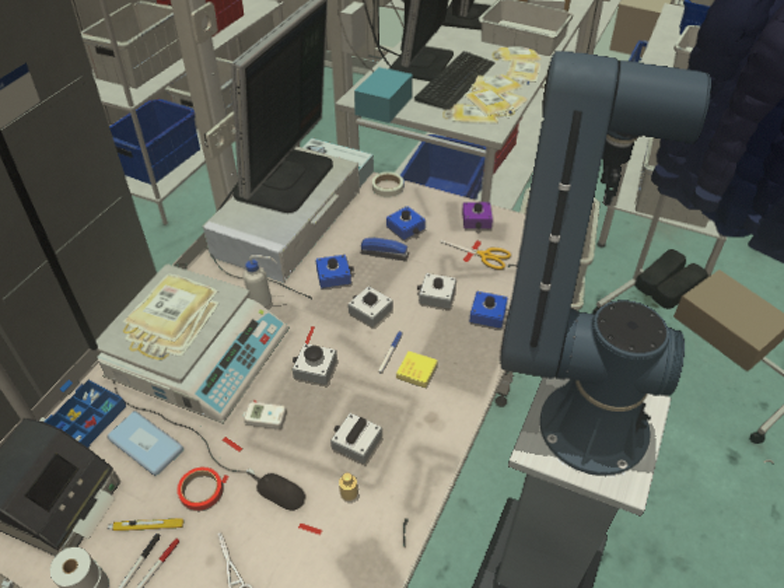

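View pics/side0.png

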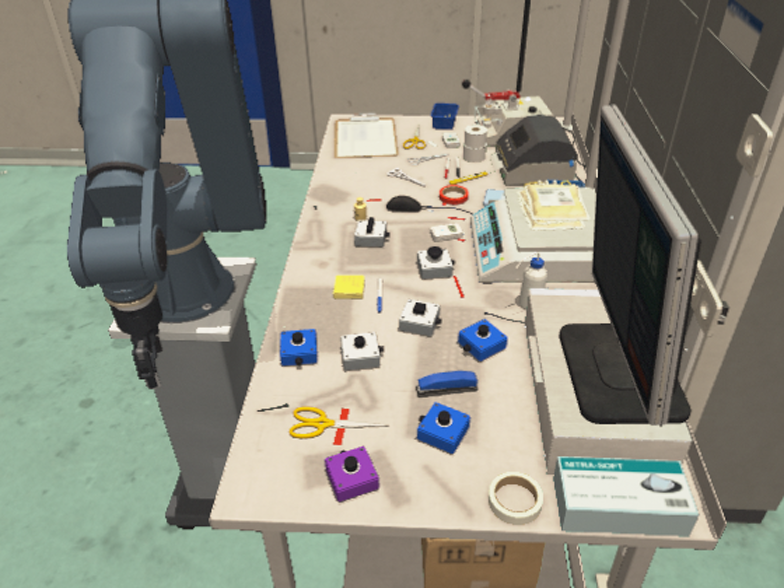

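Scene picture (560-px columns/rows): the round-button boxes are grey (312,206), blue (238,193), blue (290,158), blue (350,220) and purple (340,153). Only the grey one fits round_box. The square box is at (264,216), stop at (224,255) and bar at (254,310). I'll go above the round box and confirm with the wrist camera.

```bash
cat >> h.py <<'E'
def delta(target,st=None):
    st=st or ctrl.get_state();R=Ro.from_euler('xyz',st['eef_rot']).as_matrix()
    return np.round(R.T@(np.array(target)-st['ee_pos'])*100,2)
E
python3 - <<'E'
from h import *
st=ctrl.get_state();print(Ro.from_euler('xyz',st['eef_rot']).as_matrix().round(3));print(delta([.46,-.235,.23]))
c=ctrl.camera('wrist');print(np.array(c['mount']).round(3),c['fx'])
E
```

```text
[[-0.     0.272 -0.962]
 [ 0.    -0.962 -0.272]
 [-1.    -0.     0.   ]]
[  0.13 -19.86 -37.86]
[[ 0.    -0.313  0.95  -0.142]
 [ 1.     0.    -0.     0.   ]
 [ 0.     0.95   0.313 -0.081]
 [ 0.     0.     0.     1.   ]] 297.84393099006576
```

send_rows(linear=[[0,-1.9,-3.6],[0,-1.9,-3.6],[0,-1.9,-3.6],[0,-1.9,-3.6],[0,-1.9,-3.6]], rotation=[[0,0,0],[0,0,0],[0,0,0],[0,0,0],[0,0,0]], hand=0)

```text
time_s: 0.97
ee_pos: [0.2981, -0.3873, 0.2314]
eef_rot: [1.939, 1.57, -0.927]
ft_force: [1.2, -0.9, -0.3]
opening: 0.299
```

send_rows(linear=[[0,-1.9,-3.6],[0,-1.9,-3.6],[0,-1.9,-3.6],[0,-1.9,-3.4],[0,0,0]], rotation=[[0,0,0],[0,0,0],[0,0,0],[0,0,0],[0,0,0]])

```text
time_s: 1.38
ee_pos: [0.4165, -0.2729, 0.2315]
eef_rot: [-2.909, 1.569, 0.513]
ft_force: [-0.5, -1.1, 0.0]
opening: -0.001
```

```bash
python3 - <<'E'
from h import *
st=ctrl.get_state();c=ctrl.camera('wrist');save(c,'w1.png',s=1.4);print(st['ee_pos'])
for k in Z:
    for r in ctrl.spot_point(k+'_button_top',c)[:4]:
        print(k,round(r['p'],2),np.round(r['centre'],1),np.round(back(c,r['centre'],Z[k],st),4))
E
```

```text
[ 0.41647568 -0.27294634  0.23145047]
round 0.97 [259.3 122.7] [ 0.4832 -0.2329  0.058 ]
round 0.92 [551.  196.9] [ 0.4987 -0.5666  0.058 ]
round 0.7 [222.5 243.2] [ 0.3428 -0.2262  0.058 ]
```

View pics/w1.png

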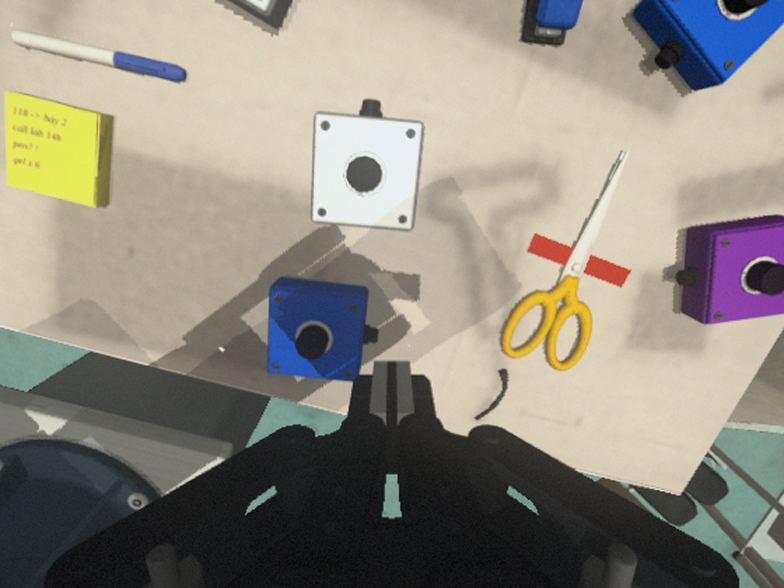

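The grey round box is confirmed in the enlarged wrist view at (259,123). The blue one at (222,243) and the purple one are look-alikes.

send_rows(linear=[[0,-1.0,-3.75],[0,-1.03,-3.75],[4,0,0],[4,0,0],[4,0,0]], rotation=[[0,0,0],[0,0,0],[0,0,0],[0,0,0],[0,0,0]])

```text
time_s: 2.05
ee_pos: [0.4795, -0.2379, 0.1102]
eef_rot: [2.278, 1.569, -0.588]
ft_force: [0.4, -0.7, 0.1]
opening: 0.005
```

send_rows(linear=[[2,0,0],[1.5,0,0],[0.5,0,0],[0,0,0],[0,0,0]], rotation=[[0,0,0],[0,0,0],[0,0,0],[0,0,0],[0,0,0]])

```text
time_s: 2.47
ee_pos: [0.4797, -0.2379, 0.0721]
eef_rot: [2.318, 1.57, -0.549]
ft_force: [0.8, 0.4, 0.1]
opening: 0.001
```

```bash
python3 - <<'E'
from h import *
st=ctrl.get_state();c=ctrl.camera('wrist');save(c,'w2.png',s=1);print(st['ee_pos'])
for r in ctrl.spot_point('round_button_top',c)[:3]:
    t=back(c,r['centre'],.058,st);t[2]=.062;print(round(r['p'],2),np.round(r['centre'],1),t.round(4),delta(t,st))
E
```

```text
[ 0.47973663 -0.23788124  0.07205388]
0.64 [270.7 256.9] [ 0.4821 -0.2324  0.062 ] [ 1.01 -0.46 -0.38]
```

View pics/w2.png

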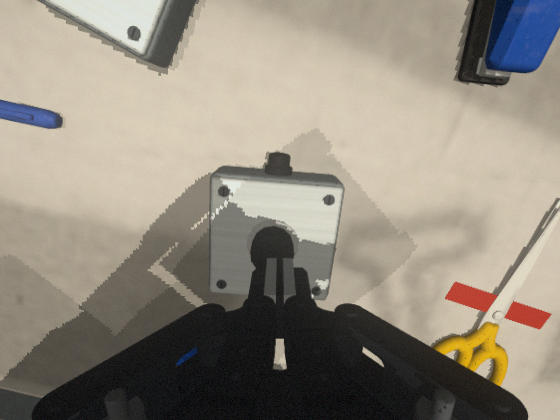

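The fingertips are over the near edge of the grey button, centred at (271,245). I'll shift 5–6 mm and push.

send_rows(linear=[[0,-0.46,-0.42],[0.9,0,0],[0.5,0,0],[0.35,0,0],[0.3,0,0]], rotation=[[0,0,0],[0,0,0],[0,0,0],[0,0,0],[0,0,0]])

```text
time_s: 2.98
ee_pos: [0.4827, -0.2313, 0.0504]
eef_rot: [-2.551, 1.571, 0.867]
ft_force: [1.4, 2.3, 3.0]
opening: 0.001
```

send_rows(linear=[[0.3,0,0],[0.2,0,0],[0.1,0,0],[0,0,0],[0,0,0]], rotation=[[0,0,0],[0,0,0],[0,0,0],[0,0,0],[0,0,0]])

```text
time_s: 3.4
ee_pos: [0.4826, -0.2314, 0.045]
eef_rot: [3.068, 1.571, 0.202]
ft_force: [1.0, 2.0, 6.9]
opening: -0.003
```

send_rows(linear=[[-1,0,0],[-3,0,0],[-4,0,0],[-4,0,0],[-4,0,0]], rotation=[[0,0,0],[0,0,0],[0,0,0],[0,0,0],[0,0,0]])

```text
time_s: 3.82
ee_pos: [0.4818, -0.2313, 0.2069]
eef_rot: [-0.378, 1.57, 3.039]
ft_force: [0.4, -0.1, 0.1]
opening: -0.001
```

```bash
python3 - <<'E'
from h import *
st=ctrl.get_state();c=ctrl.camera('wrist');save(c,'w3.png',s=1.4);print(st['ee_pos'])
for k in ('round','square','stop'):
    for r in ctrl.spot_point(k+'_button_top',c)[:3]:
        t=back(c,r['centre'],Z[k],st);print(k,round(r['p'],2),np.round(r['centre'],1),t.round(4),delta(t,st))
E
```

```text
[ 0.4817713  -0.23132258  0.20687044]
round 0.67 [282.5 194.4] [ 0.4886 -0.2331  0.058 ] [14.89  0.36 -0.62]
round 0.6 [239.3 311.2] [ 0.3411 -0.2233  0.058 ] [14.9  -4.6  13.31]
round 0.39 [419.8  29.4] [ 0.6629 -0.3069  0.058 ] [ 14.87  12.2  -15.39]
square 0.96 [184.2  15.7] [ 0.6173 -0.1089  0.058 ] [ 14.88  -8.09 -16.38]
```

View pics/w3.png

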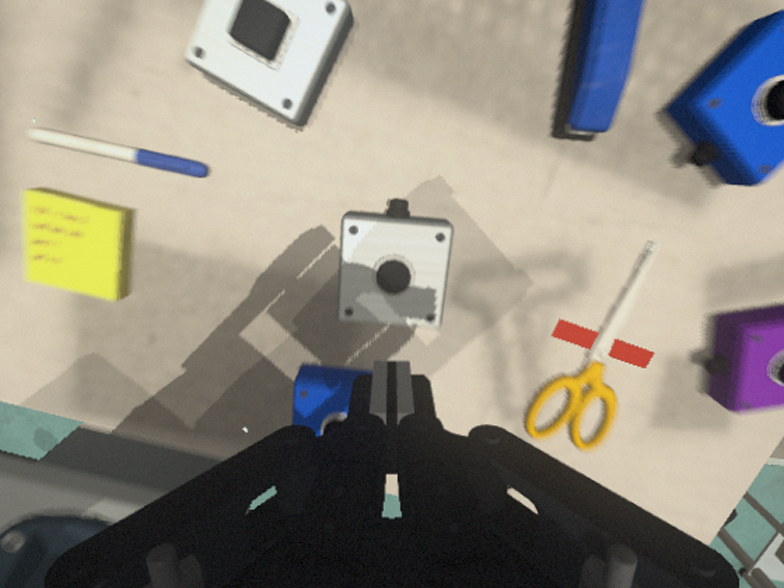

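The round button (281,197) now sits low. The square button is at (184,16), giving about (0.617,-0.109).

send_rows(linear=[[0,-1.62,-3.28],[0,-1.62,-3.28],[0,-1.62,-3.28],[0,-1.62,-3.28],[0,-1.3,-2.4]], rotation=[[0,0,0],[0,0,0],[0,0,0],[0,0,0],[0,0,0]])

```text
time_s: 4.43
ee_pos: [0.6115, -0.1123, 0.2029]
eef_rot: [-0.541, 1.568, 2.877]
ft_force: [0.2, -0.4, -0.9]
opening: -0.004
```

send_rows(linear=[[3,0,0],[3,0,0],[3,0,0],[3,0,0],[0,0,0]], rotation=[[0,0,0],[0,0,0],[0,0,0],[0,0,0],[0,0,0]])

```text
time_s: 4.85
ee_pos: [0.6065, -0.1133, 0.0777]
eef_rot: [-0.523, 1.559, 2.895]
ft_force: [-0.3, 0.9, -0.6]
opening: 0.0
```

```bash
python3 - <<'E'
from h import *
st=ctrl.get_state();c=ctrl.camera('wrist');save(c,'w4.png',s=1);print(st['ee_pos'])
for r in ctrl.spot_point('square_button_top',c)[:3]:
    t=back(c,r['centre'],.058,st);print(round(r['p'],2),np.round(r['centre'],1),t.round(4),delta(t,st))
E
```

```text
[ 0.60647777 -0.11332106  0.07766254]
0.95 [271.  240.6] [ 0.6162 -0.1058  0.058 ] [ 1.96 -0.45 -1.16]
```

View pics/w4.png

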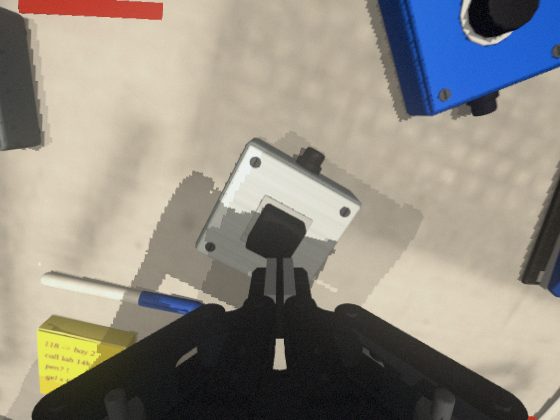

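The square button's top centre is at (274,230), about 12 mm ahead of the tips. I'll correct that and push.

send_rows(linear=[[0,-0.45,-1.2],[1.0,0,0],[0.7,0,0],[0.4,0,0],[0.3,0,0]], rotation=[[0,0,0],[0,0,0],[0,0,0],[0,0,0],[0,0,0]])

```text
time_s: 5.37
ee_pos: [0.6204, -0.1069, 0.0603]
eef_rot: [-0.411, 1.57, 3.007]
ft_force: [-0.0, -0.4, 0.2]
opening: 0.003
```

send_rows(linear=[[0.3,0,0],[0.3,0,0],[0.2,0,0],[0,0,0],[0,0,0]], rotation=[[0,0,0],[0,0,0],[0,0,0],[0,0,0],[0,0,0]])

```text
time_s: 5.78
ee_pos: [0.6209, -0.1068, 0.0529]
eef_rot: [0.559, 1.571, -2.306]
ft_force: [-1.6, -0.9, 2.0]
opening: -0.004
```

Another 8 mm is needed to reach z ≈ 0.045.

send_rows(linear=[[0.3,0,0],[0.3,0,0],[0.2,0,0],[0,0,0],[0,0,0]], rotation=[[0,0,0],[0,0,0],[0,0,0],[0,0,0],[0,0,0]])

```text
time_s: 6.2
ee_pos: [0.6212, -0.1068, 0.045]
eef_rot: [2.531, 1.57, -0.334]
ft_force: [-1.7, -0.6, 6.9]
opening: -0.001
```

send_rows(linear=[[-1,0,0],[-3,0,0],[-4,0,0],[-4,0,0],[-4,0,0]], rotation=[[0,0,0],[0,0,0],[0,0,0],[0,0,0],[0,0,0]])

```text
time_s: 6.62
ee_pos: [0.6206, -0.1065, 0.2068]
eef_rot: [-1.009, 1.57, 2.408]
ft_force: [-0.1, 0.4, 0.7]
opening: 0.003
```

```bash
python3 - <<'E'
from h import *
st=ctrl.get_state();c=ctrl.camera('wrist');save(c,'w5.png');print(st['ee_pos'])
for r in ctrl.spot_point('square_button_top',c)[:2]: print(r['p'],[back(c,r['centre'],z,st).round(4) for z in(.058,.048)])
E
```

```text
[ 0.62057752 -0.10647307  0.20676164]
0.9 [array([ 0.617 , -0.1055,  0.058 ]), array([ 0.6141, -0.1062,  0.048 ])]
```

send_rows(linear=[[0,-3.9,0.5],[0,-3.9,0.5],[0,-3.9,0.5],[0,-3.9,0.5],[0,-3.9,0.5]], rotation=[[0,0,0],[0,0,0],[0,0,0],[0,0,0],[0,0,0]])

```text
time_s: 7.13
ee_pos: [0.5426, 0.0756, 0.2046]
eef_rot: [-1.369, 1.571, 2.048]
ft_force: [1.2, -0.1, 0.0]
opening: 0.003
```

send_rows(linear=[[0,-3.9,0.5],[0,-3.9,0.5],[0,-3.9,0.5],[0,-2.9,0.5],[0,0,0]], rotation=[[0,0,0],[0,0,0],[0,0,0],[0,0,0],[0,0,0]])

```text
time_s: 7.55
ee_pos: [0.4825, 0.213, 0.2047]
eef_rot: [-1.122, 1.57, 2.299]
ft_force: [0.4, 0.3, 0.2]
opening: -0.004
```

```bash
python3 - <<'E'
from h import *
st=ctrl.get_state();c=ctrl.camera('wrist');save(c,'w6.png',s=1);print(st['ee_pos'])
for k in ('bar','stop'):
  for r in ctrl.spot_point(k+'_button_top',c)[:3]:
    t=back(c,r['centre'],Z[k],st);print(k,round(r['p'],2),np.round(r['centre'],1),t.round(4),delta(t,st))
E
```

```text
[0.48247587 0.21300209 0.2046632 ]
bar 0.71 [232.3 203.4] [0.4669 0.2577 0.058 ] [14.67 -4.71  0.26]
stop 0.87 [444.   50.1] [0.6512 0.1163 0.068 ] [ 13.64  13.97 -13.56]
```

View pics/w6.png

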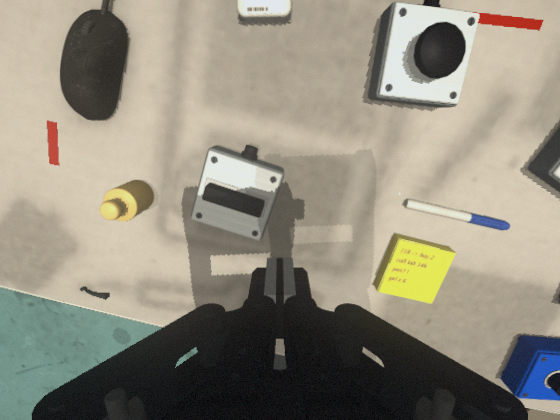

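The bar button is at (234,198), the check weight stands about 10 cm to its left and the stop box is far right. I'll move above the bar.

send_rows(linear=[[0,-2.4,0.13],[0,-2.3,0.13],[4,0,0],[4,0,0],[4,0,0]], rotation=[[0,0,0],[0,0,0],[0,0,0],[0,0,0],[0,0,0]])

```text
time_s: 8.12
ee_pos: [0.4703, 0.2529, 0.0837]
eef_rot: [-3.044, 1.569, 0.372]
ft_force: [0.5, 0.2, -0.6]
opening: 0.0
```

send_rows(linear=[[0.8,0,0],[0,0,0],[0,0,0],[0,0,0],[0,0,0]], rotation=[[0,0,0],[0,0,0],[0,0,0],[0,0,0],[0,0,0]])

```text
time_s: 8.53
ee_pos: [0.4708, 0.2539, 0.079]
eef_rot: [-3.01, 1.567, 0.407]
ft_force: [0.2, 0.2, 0.4]
opening: -0.003
```

```bash
python3 - <<'E'
from h import *
st=ctrl.get_state();c=ctrl.camera('wrist');save(c,'w7.png',s=1);print(st['ee_pos'])
for r in ctrl.spot_point('bar_button_top',c)[:3]:
    t=back(c,r['centre'],.058,st);print(round(r['p'],2),np.round(r['centre'],1),t.round(4),delta(t,st))
E
```

```text
[0.47081017 0.25394663 0.07895204]
0.72 [271.2 258. ] [0.4693 0.2582 0.058 ] [ 2.1  -0.45  0.04]
```

View pics/w7.png

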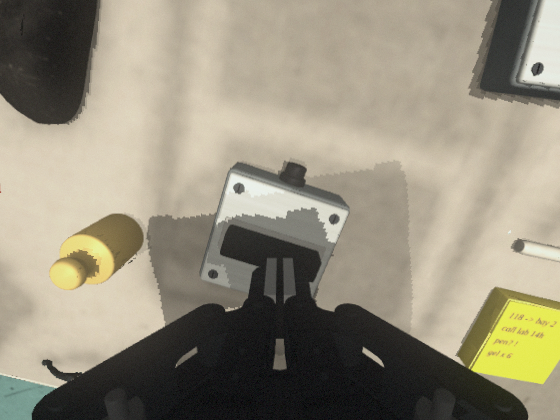

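The bar's corners are around (222,240) to (320,265), so its centre is near (272,255), 5 mm left of the tips. I'll correct that and push.

send_rows(linear=[[0,-0.45,-0.1],[1.0,0,0],[0.7,0,0],[0.3,0,0],[0.3,0,0]], rotation=[[0,0,0],[0,0,0],[0,0,0],[0,0,0],[0,0,0]])

```text
time_s: 9.05
ee_pos: [0.4689, 0.2583, 0.053]
eef_rot: [0.003, 1.57, -2.863]
ft_force: [-0.6, 1.0, 3.4]
opening: 0.001
```

send_rows(linear=[[0.3,0,0],[0.3,0,0],[0.2,0,0],[0,0,0],[0,0,0]], rotation=[[0,0,0],[0,0,0],[0,0,0],[0,0,0],[0,0,0]])

```text
time_s: 9.47
ee_pos: [0.469, 0.2582, 0.0458]
eef_rot: [-0.108, 1.57, -2.974]
ft_force: [-3.1, 1.4, 6.0]
opening: -0.001
```

send_rows(linear=[[0.1,0,0],[0,0,0],[0,0,0],[0,0,0],[0,0,0]], rotation=[[0,0,0],[0,0,0],[0,0,0],[0,0,0],[0,0,0]])

```text
time_s: 9.88
ee_pos: [0.469, 0.2583, 0.045]
eef_rot: [-0.161, 1.57, -3.027]
ft_force: [-4.6, 0.3, 7.5]
opening: -0.003
```

send_rows(linear=[[-1,0,0],[-3,0,0],[-4,0,0],[-4,0,0],[-4,0,0]], rotation=[[0,0,0],[0,0,0],[0,0,0],[0,0,0],[0,0,0]])

```text
time_s: 10.3
ee_pos: [0.469, 0.258, 0.2072]
eef_rot: [2.522, 1.57, -0.344]
ft_force: [1.0, 0.0, 0.1]
opening: -0.004
```

```bash
python3 - <<'E'
from h import *
st=ctrl.get_state();c=ctrl.camera('side');print(st['ee_pos'])
save(c,'s1.png',(220,140,340,270),4)
E
```

```text
[0.4690289  0.25796087 0.20715872]
```

View pics/s1.png

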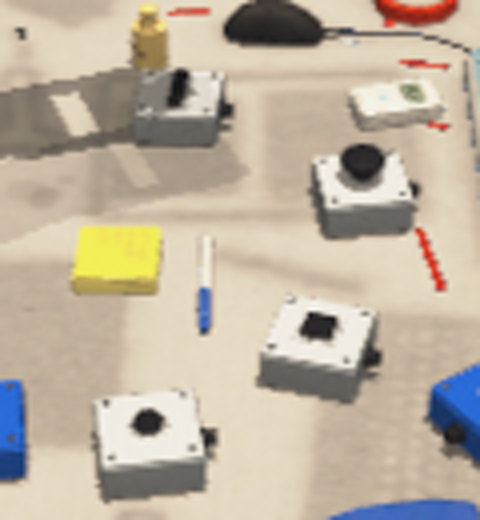

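The crop shows the round (148,420), square (320,325) and bar (178,88) buttons all low. The mushroom (362,162) is still up and the boxes are in place. I'm handing in.

```bash
python3 -c "
from plant import ctrl
print(ctrl.finish_job())"
```

```text
the job is handed in; nothing more can be done
None
```

I pushed the round, square and bar buttons down in that order with the closed fingertips and handed the job in at about 10.3 s. Each push ended at z = 0.045 m with 7 to 7.5 N of downward force. That is 3 mm below the fully-down height, and the force matches the cushion being pressed against the end stop.

- **Final side picture:** It shows all three buttons low, the mushroom stop up, and the boxes, note pad, marker, check weight and temperature logger in place. The arm was clear at z = 0.207 m.
- **Not checked at the end:** The stapler and scissors were outside that last crop, so I did not look at them again. The arm never went low near them.
- **Checks that disagreed:** The networks' first square-button positions from the scene and side cameras differed by about 25 mm, so I used the close wrist views. A wrist-camera check of the square button's height after the push was inconclusive. That result rests on the force reading and the final picture.

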